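# Bring the green pigment round to the pouring arrow and lock the turntable

## Task

Turn the pigment turntable, by pushing its upright black pegs with a fingertip, until the green jar stands at the red arrow on the stand. Then push the yellow latch arm fully in, so that its nose locks the turntable with the green jar there. Only push, gently, and pinch or lift nothing: do not touch the jars on the turntable, and leave the tumbler, the blue can and the pink mould where they are.

Things in the scene. Friction and masses are not known exactly. Their poses are not given: they have to be found in the camera images.
- stand: Fixed grey board, 310 x 370 x 10 mm. Origin on the bench (z = 0) below the turntable's axis; z up. Its +y axis points from that axis to the red arrow, which lies flat on the board 147 to 210 mm from the axis, tip towards the axis. The board reaches 155 mm in x and -x, 155 mm in -y and 215 mm in +y.
- arrow_station (a point): Fixed point of the stand, 62 mm from the turntable's axis in the stand's +y direction, at the height of the turntable's top: the green jar's underside centre belongs here.
- turntable: Loose wooden disc, 210 mm wide, 14 mm thick, 0.55 kg, turning either way without end on a pin in the stand. Origin on the axis at its underside, 24 mm above the bench. Friction stops it when no longer pushed; a peg needs some 2 to 5 N. Jar places: 62 mm from the axis at 0, 120, 240 deg from its x axis (counter-clockwise from above); spokes with upright black pegs at 60, 180, 300 deg.
- peg0 (a point): Centre of the top of the black peg at 60 deg of the turntable: upright round peg 16 mm in diameter, 130 mm from the axis, top 95 mm above the bench, free-standing above the spoke, which is 35 mm above the bench.
- peg1 (a point): The same for the black peg at 180 deg.
- peg2 (a point): The same for the black peg at 300 deg.
- green_jar: Green jar with a green cap and a paper label, 40 mm in diameter, 58 mm high, loose on one of the three jar places (any of them). Origin at the centre of its underside, 38 mm above the bench; its top is 96 mm above the bench.
- blue_jar: Blue jar, otherwise the same, on another of the places.
- red_jar: Red jar, otherwise the same, on the remaining place.
- latch (a joint): Angle of the yellow latch arm: 0 = swung out, grows clockwise seen from above, 0.87 rad = stop, fully in. Starts at 0 to 0.2, stays where left (0.6 N at its peg moves it). The arm is 110 mm long, 41 to 51 mm above the bench, on an upright post at x = -110, y = 128 mm in the stand's frame. Fully in, it points along the stand's +x and its end lies at x = 0, y = 128 mm.
- latch_peg (a point): Centre of the top of the upright yellow peg on the latch arm's end: 15 mm in diameter, top 96 mm above the bench, 110 mm from the latch post. Push it from outside, towards the turntable's axis.
- latch_nose (a point): Tip of the latch arm's nose, 10 mm wide. Each jar place has two steel pins, 10 mm thick, tops 56 mm above the bench, 96 mm from the axis, 34 mm apart. Fully in, the nose stands between the pins of the place at the arrow, its tip 90 mm from the axis. It enters if that place is within about 4 deg of the arrow.
- tumbler: Steel tumbler, 72 mm in diameter at the rim, 110 mm high, loose bystander beside the board; origin at the centre of its underside.
- spray_can: Blue can, 54 mm in diameter, 140 mm high, loose bystander beside the board; origin at the centre of its underside.
- mould: Pink casting mould, open box 100 x 130 x 30 mm, loose bystander beside the board at its -y side; origin at the centre of its underside.
Not all that is in view belongs to the job. Several things have the shape of the green_jar; the one meant has the colours described above.

How it is judged:
By the outcome, as a careful person would: the job done as asked, in the order asked, and still so for the second after the job is handed in, with the robot touching nothing.
It also fails if it takes over 72 s, if anything falls off the work surface, if the arm or the gripper's body presses on something with over 40 N, if the wrist force passes 120 N, or if a joint passes its speed limit or range.

## Robot

A 7-joint arm with a two-finger parallel gripper is mounted at the origin on the work surface. World frame = base frame: x ahead of the robot, y to its left, z up, the work surface at z = 0. Lengths are in m, angles in rad, forces in N, time in s.
With the tool pointing down it reaches from about 0.35 to 0.9 m from the base axis. Payload 19.9 kg.
Tool frame: the origin (TCP) lies at the very end of the fingers, on their centre line; the grasp point (between the pads) lies grip_point_offset behind it (grip_point_offset is the distance from the TCP to the grasp point, in m); z points along the fingers, y is the line along which they close (so a half turn about z gives the same grasp; the last joint's range is limited). The gripper opens to 85 mm and grips with 20 to 120 N. Pads are 22 mm wide; open, the fingers measure 114 mm over their backs; the gripper's body (76 mm by 85 mm) begins 54 mm behind the grasp point. The pads swing forward as they close: fully open they stand 13 mm farther back than shut.
Start: joints at [-1.389, 0.417, -0.01, 1.614, 0.005, 1.111, -0.053], TCP at [0.138, 0.61, 0.231] pointing down, gripper open.
Joint ranges: [-2.81, 2.81], [-0.39, 2.02], [-1.27, 1.25], [0.06, 2.57], [-1.19, 4.33], [0.19, 2], [-2.82, 2.82]. Speed limits (rad/s): [1.89, 1.89, 2.39, 2.39, 3.01, 3.01, 3.01].

## Interface

Orientations are given as a unit quaternion [w, x, y, z].
In Python, from rig import get_obs, snapshot, job_done, grip_point_offset gives the robot as it stands. The module is installed in compiled form; this text tells all that it offers.
- The arm moves only by the tool send_rows, never from a script. Its argument "series" is a list of rows, each a list of 4 numbers: the shift along the tool's x, y, z in m, then the turn about the tool's z in rad. A call has 1 to 8 rows; each row shifts and turns the commanded pose from where the row before left it, along the tool's axes as they then stand; what a row does not reach is not made up. A row lasts 1/10 s, in which the tool goes at most 50 mm and 8.59 degrees, less where a joint would pass 70% of its speed; a pose out of reach is approached as far as the arm can. A call with a gripper value outside its range is refused whole. "grip" is the finger opening in m, from 0 to 0.0854, set as the call begins (left out, the last holds). The fingers move at their own pace and stop on an object; "force" is the grip in N (left out, the last holds). Time passes only in rows, so rows that do not move let the fingers close. It gives the time, the measured TCP pose, the force, the opening and the grip force at its end, in the units of the state.
- get_obs(): the state, without advancing time (a new reading comes with each control period).
- snapshot(name): name is "scene" or "top"; returns a dict with "frame" (480x640x3 uint8, blue, green, red), "fov_y" (degrees; the focal length in pixels is half the picture's height over the tangent of half this angle, whatever the lens; pixels are square), "cx", "cy" (the principal point, pixels), "dist_coeffs" ([k1, k2, p1, p2, k3] as OpenCV has them; the pictures are not rectified), "R" (3x3) and "t" (3): a world point X has camera coordinates R X + t. Camera axes: x right, y down, z forward; pixel columns grow to the right and rows downward; lengths in m; the calibration is good to about 2 mm. A picture is of the moment at which its call begins. There is no depth.
- job_done(): hands the job in; it is judged then, once.
The state is a dict: "time": time; "joints": joint angles; "dq": joint speeds; "joint_efforts": joint torques, N m; "position": TCP position; "tool_rot": TCP orientation; "ft_force": force on the tool from outside, world axes, zero at the start; "moment": the same for the moment, N m; "grip_width": opening from 0.0 (shut) to 1.0 (fully open); "grasp_force": force on a finger pad.
Only numpy, scipy, OpenCV 4.12 (cv2) and the standard library are available. Lean on these libraries where they do the work, as an engineer would, in place of code of your own. Each camera call takes 0.05 s, during which the arm holds its last target. There are 200 camera calls.

## Working session

There is one attempt and no reset: what is moved stays moved. The work goes in short steps, Python scripts to look and compute and a tool call to move; the robot and the scene stay as the last step left them, time stands still between calls to the robot, and variables do not carry over. Pictures are saved under pics/ and viewed, at most 10 in all, crops included, and the job is handed in when it is done.

Besides the shell and the picture viewer there is one more tool, called by a JSON object that holds its "fn" and its "kwargs". send_rows: Moves the arm, as the interface text tells. Its arguments: {"type":"object","properties":{"series":{"type":"array"},"grip":{"type":"number"},"force":{"type":"number"}},"required":["series"]}

```bash
mkdir -p pics; python3 - <<'E'
from rig import *
import cv2,numpy as np
print(grip_point_offset); o=get_obs(); print({k:np.round(v,3) for k,v in o.items()})
for n in("top","scene"):
    s=snapshot(n); cv2.imwrite(f"pics/{n}0.png",s["frame"]); print(n,s["fov_y"],s["cx"],s["cy"],s["dist_coeffs"],np.round(s["R"],3).tolist(),s["t"])
E
```

```text
0.0187
{'time': np.float64(0.0), 'joints': array([-1.39 ,  0.418, -0.01 ,  1.614,  0.005,  1.111, -0.053]), 'dq': array([-0.001,  0.002,  0.001,  0.   ,  0.   ,  0.001,  0.001]), 'joint_efforts': array([-0.0000e+00, -8.6444e+01,  6.7900e-01, -4.3491e+01,  1.9000e-02,
        7.0000e-03, -0.0000e+00]), 'position': array([0.138, 0.609, 0.231]), 'tool_rot': array([-0.   ,  0.111,  0.994, -0.001]), 'ft_force': array([-0.271,  0.612,  0.086]), 'moment': array([-0.002, -0.022,  0.001]), 'grasp_force': np.float64(0.0), 'grip_width': np.float64(1.002)}
top 51.06632059510093 319.6288633281847 242.19514389854928 [-0.14390685  0.          0.          0.          0.        ] [[-0.018, -1.0, 0.003], [-0.978, 0.017, -0.206], [0.206, -0.006, -0.979]] [-0.03145809  0.54506184  0.93284136]
scene 56.43890831809712 314.1326640173463 238.47174737106715 [-0.07108873  0.          0.          0.          0.        ] [[0.788, 0.615, -0.012], [0.455, -0.595, -0.662], [-0.415, 0.516, -0.749]] [-0.3856173  -0.23351685  1.05234119]
```

View pics/top0.png

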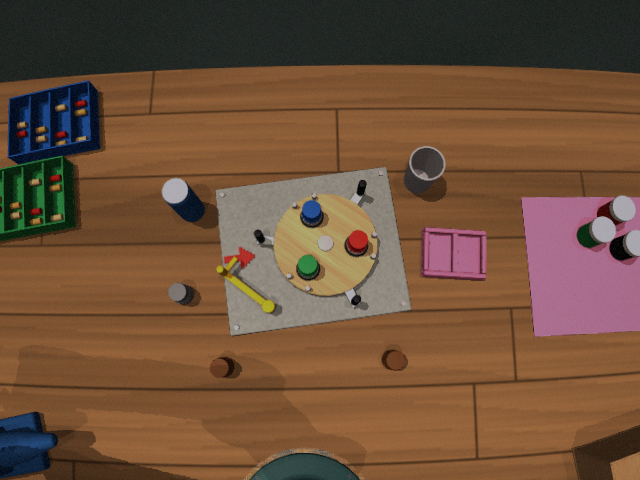

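View pics/scene0.png

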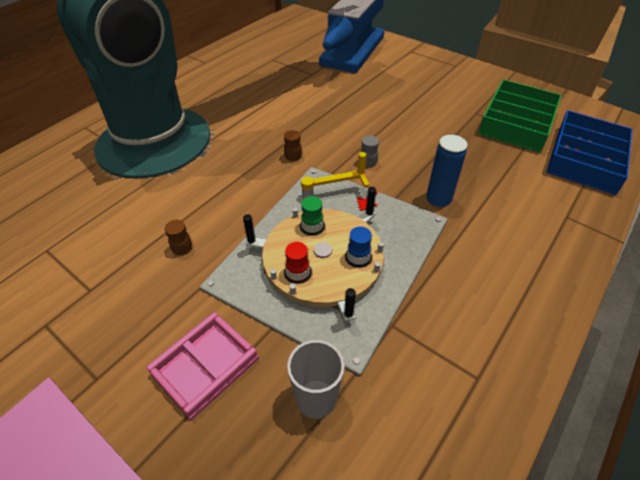

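Top view: turntable axis near (326,243), green cap (308,267), blue (312,209), red (358,241), pegs near (259,235), (361,187), (355,299), latch post (269,307), latch peg near (222,268). Scene view confirms this. I'll zoom in for accuracy.

```bash
cat > h.py <<'E'
from rig import *
import cv2,numpy as np
def cam(s):
    f=240/np.tan(np.radians(s["fov_y"])/2)
    return np.array([[f,0,s["cx"]],[0,f,s["cy"]],[0,0,1]]),np.array(s["dist_coeffs"]),np.array(s["R"]),np.array(s["t"])
def ray(s,uv,z):
    K,d,R,t=cam(s); p=cv2.undistortPoints(np.array(uv,float).reshape(-1,1,2),K,d)[:,0]
    D=np.c_[p,np.ones(len(p))]@R; C=-R.T@t
    return C+D*((z-C[2])/D[:,2])[:,None]
def proj(s,X):
    K,d,R,t=cam(s); return cv2.projectPoints(np.array(X,float).reshape(-1,1,3),cv2.Rodrigues(R)[0],t,K,d)[0][:,0]
def crop(s,x0,y0,w,h,k,name):
    cv2.imwrite("pics/"+name,cv2.resize(s["frame"][y0:y0+h,x0:x0+w],None,fx=k,fy=k,interpolation=cv2.INTER_CUBIC))
E
python3 - <<'E'
from h import *
s=snapshot("top"); crop(s,210,160,200,180,3.3,"c.png")if 0 else crop(s,210,160,200,150,4,"topc.png")
c=snapshot("scene"); 
crop(c,200,140,250,187,3.2,"scenec.png")
E
```

```text
(no output)
```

View pics/topc.png

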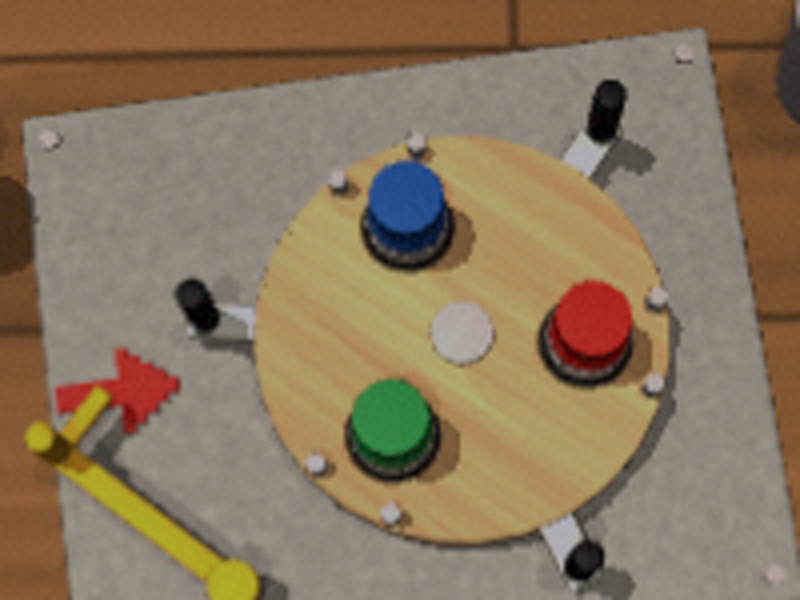

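View pics/scenec.png

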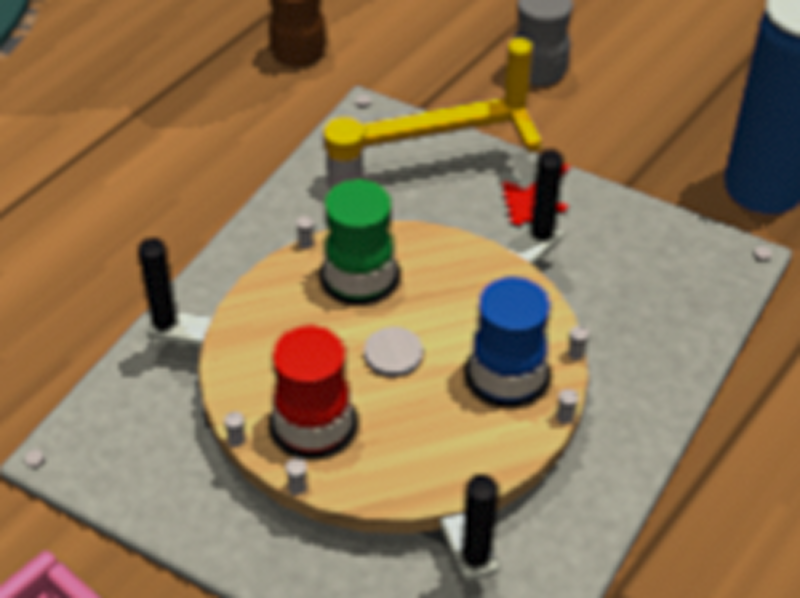

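Both crops are consistent: jars, pegs, the latch (post at crop (232,580), peg top (42,437) in the top view) and board corners are clear. Next I'll fit a joint model.

```bash
cat > fit.py <<'E'
from h import *
from scipy.optimize import least_squares
def P(r,a,z): return [r*np.cos(a),r*np.sin(a),z]
def model(p,which):
    x,y,w,g,l=p  # g: green jar angle in stand frame; l latch angle
    d=2*np.pi/3
    A={'g':P(.062,g,.096),'b':P(.062,g-d,.096),'r':P(.062,g+d,.096),
       'p0':P(.13,g-d/2,.095),'p1':P(.13,g+d/2,.095),'p2':P(.13,g+np.pi,.095),
       'TL':[.155,.215,.01],'TR':[.155,-.155,.01],'BL':[-.155,.215,.01],'BR':[-.155,-.155,.01],
       'lp':[-.11+.11*np.cos(-l+.87),.128+.11*np.sin(-l+.87),.096]}
    c,s=np.cos(w),np.sin(w)
    return np.array([[x+c*A[k][0]-s*A[k][1],y+s*A[k][0]+c*A[k][1],A[k][2]] for k in which])
def fit(T,S,p0,free=None):
    o=[(s,list(D),np.array(list(D.values()))) for s,D in((snapshot("top"),T),(snapshot("scene"),S)) if D]
    free=list(range(5)) if free is None else free
    def full(q):
        p=np.array(p0,float);p[free]=q;return p
    res=lambda q:np.concatenate([(proj(s,model(full(q),k))-v).ravel() for s,k,v in o])
    r=least_squares(res,np.array(p0,float)[free],loss='soft_l1')
    print("resid px",np.round(res(r.x),1)); return full(r.x)
E
python3 - <<'E'
from fit import *
k=lambda x,y:((x+.5)/4-.5+210,(y+.5)/4-.5+160)
q=lambda x,y:((x+.5)/3.2-.5+200,(y+.5)/3.2-.5+140)
s=snapshot("top"); c=ray(s,[k(462,333)],.04)[0]
T=dict(g=k(392,413),b=k(406,197),r=k(592,318),TL=k(25,118),TR=k(705,30),BL=(231,334),BR=(410,310),lp=k(42,437))
S=dict(g=q(358,203),b=q(514,304),r=q(309,355),BL=q(358,86),BR=q(3,468),TL=q(790,255),lp=q(519,46))
# peg naming: g-60 / g+60 / g+180
T.update(p0=k(190,291),p1=k(586,553),p2=k(609,91)); S.update(p0=q(549,160),p1=q(152,247),p2=q(482,486))
p=fit(T,S,[c[0],c[1],0.1,2.3,0.1])
print(c,p,"latch,deg g",np.degrees(p[3]-np.pi/2)); 
for n,X in zip(['p0','p1','p2','lp','g'],model(p,['p0','p1','p2','lp','g'])): print(n,X)
# bystanders rough
print(ray(s,[(427,162)],.11),ray(s,[(176,190)],.14),ray(s,[(178,290),(222,365),(396,360)],.06))
E
```

```text
resid px [-0.4  0.1 -0.1 -1.1  0.5 -1.  -1.1 -1.2  0.5 -1.6 -1.7  0.4  1.2 -0.7
 -1.  -1.3  0.2 -0.5  0.6 -0.3  0.4 -0.3 -0.6 -0.3 -0.4 -0.6 -0.7 -0.8
 -0.8 -0.9 -3.1  0.   1.3 -1.3  0.2 -0.4  0.1 -1.2 -1.  -0.2 -0.4 -0.1]
[ 0.54638939 -0.05205932  0.04      ] [ 0.54780806 -0.05197609  0.11862792  2.41732395  0.07523523] latch,deg g 48.502459866114314
p0 [0.55846156 0.07758664 0.095     ]
p1 [ 0.43027669 -0.10753126  0.095     ]
p2 [ 0.65468593 -0.12598366  0.095     ]
lp [0.49064936 0.14917979 0.096     ]
g [ 0.49683554 -0.01668017  0.096     ]
[[ 0.68932371 -0.25265014  0.11      ]] [[0.63099613 0.22570025 0.14      ]] [[ 0.45333199  0.23662079  0.06      ]
 [ 0.30950033  0.14797441  0.06      ]
 [ 0.3134881  -0.18140787  0.06      ]]
```

Fit is good (about 1 px). The green jar sits 48.5° CCW of the arrow, so I turn clockwise by pushing peg p1 (0.430, -0.108) towards +y. Closing the gripper and moving over.

{"fn": "send_rows", "kwargs": {"series": [[-0.038, -0.028, 0, 0], [-0.038, -0.028, 0, 0], [-0.038, -0.028, 0, 0], [-0.038, -0.028, 0, 0], [-0.038, -0.028, 0, 0], [-0.038, -0.028, 0, 0], [-0.038, -0.028, 0, 0], [-0.038, -0.028, 0, 0]], "grip": 0, "force": 20}}

```text
time: 1.15
position: [0.3861, 0.3223, 0.2316]
tool_rot: [0.0, 0.111, 0.994, 0.0]
ft_force: [0.8, 0.1, 0.3]
grip_width: 0.002
grasp_force: 0.0
```

{"fn": "send_rows", "kwargs": {"series": [[-0.02, -0.045, 0, 0], [-0.02, -0.045, 0, 0], [-0.02, -0.045, 0, 0], [-0.02, -0.045, 0, 0], [-0.015, -0.047, 0, 0], [-0.015, -0.047, 0, 0], [-0.015, -0.047, 0, 0], [-0.015, -0.047, 0, 0]]}}

```text
time: 1.95
position: [0.4401, -0.0679, 0.2317]
tool_rot: [0.0, 0.111, 0.994, 0.0]
ft_force: [1.0, 1.4, 0.5]
grip_width: 0.0
grasp_force: 0.0
```

{"fn": "send_rows", "kwargs": {"series": [[0, -0.04, 0, 0], [0, -0.035, 0, 0], [0, 0, 0, -0.13], [0, 0, 0, -0.13], [0, 0, 0, -0.13], [0, 0, 0, -0.13], [0, 0, 0, -0.13], [0, 0, 0, 0]]}}

```text
time: 2.75
position: [0.4238, -0.1391, 0.2314]
tool_rot: [0.0, -0.213, 0.977, -0.0]
ft_force: [-0.1, 0.2, -0.2]
grip_width: -0.004
grasp_force: 0.0
```

{"fn": "send_rows", "kwargs": {"series": [[-0.01, -0.009, 0, 0], [-0.01, -0.009, 0, 0], [0, 0, 0.03, 0], [0, 0, 0.04, 0], [0, 0, 0.04, 0], [0, 0, 0.035, 0], [0, 0, 0.021, 0], [0, 0, 0, 0]]}}

```text
time: 3.55
position: [0.4482, -0.1472, 0.063]
tool_rot: [-0.002, -0.211, 0.978, 0.0]
ft_force: [1.2, 0.1, 0.1]
grip_width: 0.004
grasp_force: 0.0
```

{"fn": "send_rows", "kwargs": {"series": [[0, 0.004, 0, 0], [0, 0.004, 0, 0], [0, 0.004, 0, 0], [0, 0.003, 0, 0], [0, 0.003, 0, 0], [0, 0.003, 0, 0], [0, 0, 0, 0]]}}

```text
time: 4.25
position: [0.4406, -0.1277, 0.0654]
tool_rot: [0.0, -0.212, 0.977, 0.0]
ft_force: [0.1, 0.3, 0.3]
grip_width: 0.004
grasp_force: 0.0
```

```bash
python3 - <<'E'
from h import *
s=snapshot("top");c=snapshot("scene")
cv2.imwrite("pics/m1.png",cv2.resize(np.hstack([s["frame"][150:350,200:420],c["frame"][130:330,190:410]]),None,fx=1.8,fy=1.8,interpolation=cv2.INTER_CUBIC))
E
```

```text
(no output)
```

View pics/m1.png

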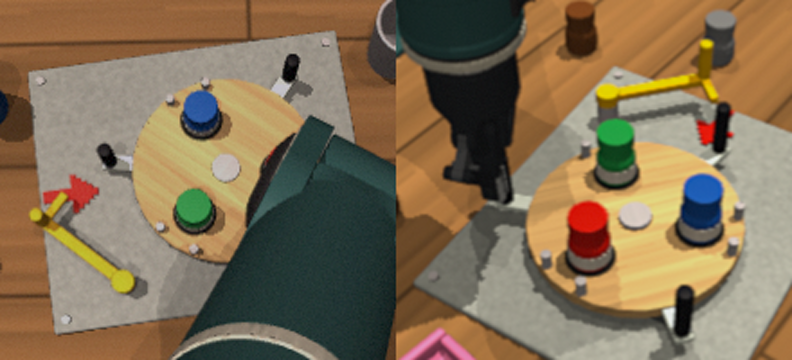

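Finger is beside p1 with the body clear above the jars. Pushing along the arc.

{"fn": "send_rows", "kwargs": {"series": [[0.0004, 0.003, 0, 0.02], [0.0006, 0.004, 0, 0.03], [0.0008, 0.0045, 0, 0.035], [0.0008, 0.0045, 0, 0.035], [0.0008, 0.0045, 0, 0.035], [0.0008, 0.0045, 0, 0.035], [0.0008, 0.0045, 0, 0.035], [0.0008, 0.0045, 0, 0.035]]}}

```text
time: 5.15
position: [0.4244, -0.0977, 0.0653]
tool_rot: [-0.0, -0.082, 0.997, -0.0]
ft_force: [0.2, -2.5, 1.3]
grip_width: -0.002
grasp_force: 1.1
```

```bash
cat > ang.py <<'E'
from h import *
# turntable angle from cap centres (z=.096), colour blobs
c0=np.array([.5478,-.0520]);w=.1186
def blobs(s):
    hsv=cv2.cvtColor(s["frame"],cv2.COLOR_BGR2HSV);out={}
    for n,lo,hi in(('g',(50,120,40),(80,255,255)),('b',(105,150,40),(125,255,255))):
        m=cv2.inRange(hsv,lo,hi); N,l,st,ce=cv2.connectedComponentsWithStats(m)
        out[n]=[(ce[i],st[i][4]) for i in range(1,N) if st[i][4]>60]
    return out
for nm in("top","scene"):
    s=snapshot(nm)
    for n,L in blobs(s).items():
        for ce,a in L:
            X=ray(s,[ce],.08)[0][:2]-c0
            if np.hypot(*X)<.12:
                ang=np.degrees(np.arctan2(X[1],X[0])-w)-90; print(nm,n,a,"r %.3f"%np.hypot(*X),"deg from arrow %.1f"%ang)
o=get_obs();X=o["position"][:2]-c0;print("tcp r %.4f"%np.hypot(*X),"ang %.1f"%(np.degrees(np.arctan2(X[1],X[0])-w)-90), o["tool_rot"].round(4),o["ft_force"].round(1),o["position"].round(4))
E
python3 ang.py
```

```text
top g 331 r 0.065 deg from arrow 36.5
top b 337 r 0.059 deg from arrow -82.3
scene g 503 r 0.062 deg from arrow 33.5
scene b 550 r 0.063 deg from arrow -85.3
tcp r 0.1314 ang -256.6 [-1.000e-04 -8.290e-02  9.966e-01 -0.000e+00] [-0.7 -0.2  0.4] [ 0.4245 -0.0973  0.0653]
```

{"fn": "send_rows", "kwargs": {"series": [[0.0008, 0.0045, 0, 0.035], [0.0008, 0.0045, 0, 0.035], [0.0008, 0.0045, 0, 0.035], [0.0008, 0.0045, 0, 0.035], [0.0008, 0.0045, 0, 0.035], [0.0008, 0.0045, 0, 0.035], [0.0008, 0.0045, 0, 0.035], [0.0008, 0.0045, 0, 0.035]]}}

```text
time: 6.05
position: [0.4167, -0.0622, 0.0653]
tool_rot: [-0.0, 0.057, 0.998, -0.0]
ft_force: [-1.9, -1.6, 0.6]
grip_width: 0.0
grasp_force: 1.1
```

{"fn": "send_rows", "kwargs": {"series": [[0.0008, 0.0045, 0, 0.035], [0.0008, 0.0045, 0, 0.035], [0.0008, 0.0045, 0, 0.035], [0.0008, 0.0045, 0, 0.035], [0.0006, 0.0035, 0, 0.027], [0.0004, 0.002, 0, 0.015], [0, 0, 0, 0]]}}

```text
time: 6.75
position: [0.417, -0.0382, 0.0653]
tool_rot: [-0.0, 0.147, 0.989, -0.0]
ft_force: [0.2, 0.8, -0.9]
grip_width: -0.001
grasp_force: 0.0
```

```bash
python3 ang.py; python3 - <<'E'
from h import *
c=snapshot("scene"); crop(c,200,110,250,187,3.2,"m2.png")
E
```

```text
top g 71 r 0.071 deg from arrow -0.4
top b 333 r 0.059 deg from arrow -110.3
scene g 491 r 0.062 deg from arrow 6.6
scene b 570 r 0.064 deg from arrow -110.7
tcp r 0.1314 ang 77.2 [ 1.000e-04  1.465e-01  9.892e-01 -0.000e+00] [ 0.3 -0.8  0.4] [ 0.4171 -0.0383  0.0653]
```

View pics/m2.png

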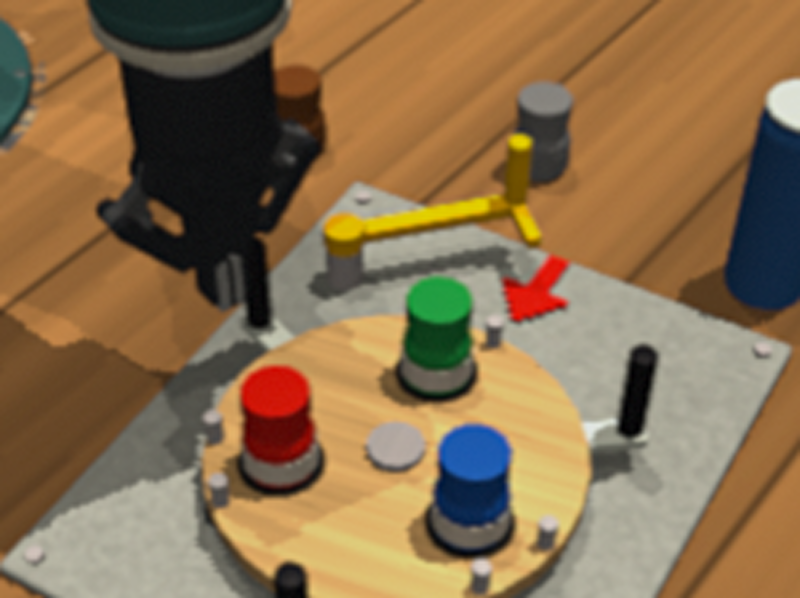

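Finger is on the peg, nothing else is touched; green cap at crop (438,302), blue (474,450), red (275,392), free peg top (643,354). I'll refit the angle.

```bash
python3 - <<'E'
from fit import *
q=lambda x,y:((x+.5)/3.2-.5+200,(y+.5)/3.2-.5+110)
p=fit({},dict(g=q(438,302),b=q(474,450),r=q(275,392),p0=q(643,354),lp=q(519,142)),[.5478,-.052,.1186,1.7,.075],[3,4])
print(np.degrees(p[3])-90,p[4])
E
```

```text
resid px [-1.  -0.6 -0.9  0.9 -1.5 -0.  -0.7  0.   0.3 -0.2]
8.747199495113946 0.0832704322503235
```

{"fn": "send_rows", "kwargs": {"series": [[0.0005, 0.003, 0, 0.023], [0.0005, 0.003, 0, 0.023], [0.0005, 0.003, 0, 0.023], [0.0005, 0.003, 0, 0.023], [0.0005, 0.003, 0, 0.023], [0.0003, 0.002, 0, 0.015], [0.0002, 0.001, 0, 0.008], [0, 0, 0, 0]]}}

```text
time: 7.8
position: [0.4205, -0.0201, 0.0653]
tool_rot: [0.0, 0.215, 0.977, -0.0]
ft_force: [-0.3, 0.7, -0.1]
grip_width: 0.003
grasp_force: 0.1
```

```bash
python3 ang.py; python3 - <<'E'
from h import *
c=snapshot("scene"); crop(c,200,110,250,187,3.2,"m3.png")
E
```

```text
top b 333 r 0.060 deg from arrow -118.6
scene g 490 r 0.062 deg from arrow -1.6
scene b 576 r 0.064 deg from arrow -118.6
tcp r 0.1311 ang 69.2 [2.000e-04 2.145e-01 9.767e-01 0.000e+00] [-0.8  0.6 -0.7] [ 0.4206 -0.0202  0.0654]
```

View pics/m3.png

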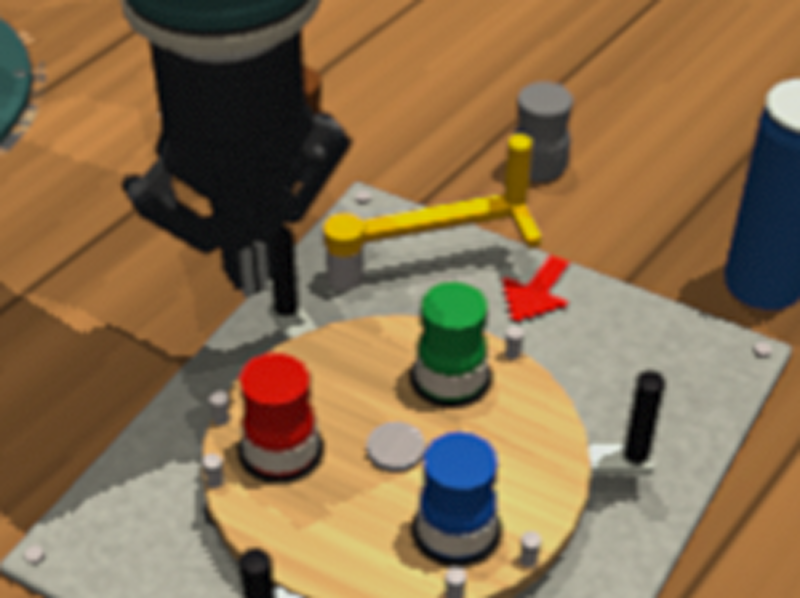

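Green cap now at (454,306), blue (461,458), red (275,379), free peg (650,380).

```bash
python3 - <<'E'
from fit import *
q=lambda x,y:((x+.5)/3.2-.5+200,(y+.5)/3.2-.5+110)
p=fit({},dict(g=q(454,306),b=q(461,458),r=q(275,379),p0=q(650,380),p2=q(255,561),lp=q(519,142)),[.5478,-.052,.1186,1.7,.075],[3,4])
print(np.degrees(p[3])-90,p[4])
for l in (p[4],.87):
  p[4]=l; X=model(p,['lp'])[0]; print(l,X)
E
```

```text
resid px [-1.6 -0.4 -1.2  0.7 -1.6  0.3 -0.8 -0.4 -0.9  0.4  0.3 -0.2]
1.1186418456399707 0.08327045739660142
0.08327045739660142 [0.49134439 0.14861455 0.096     ]
0.87 [0.53265476 0.07510083 0.096     ]
```

About 1° from the arrow, within tolerance. Retreating and repositioning outside the latch peg.

{"fn": "send_rows", "kwargs": {"series": [[0, -0.01, 0, 0], [0, -0.02, 0, 0], [0, 0, -0.03, 0], [0, 0, -0.04, 0], [0, 0, -0.04, 0], [0.01, 0.042, 0, 0], [0.01, 0.045, 0, 0], [0.01, 0.045, 0, 0]]}}

```text
time: 8.85
position: [0.436, 0.086, 0.1758]
tool_rot: [0.0, 0.215, 0.977, 0.001]
ft_force: [0.4, -0.9, 0.3]
grip_width: -0.0
grasp_force: 0.0
```

{"fn": "send_rows", "kwargs": {"series": [[0.01, 0.045, 0, 0], [0.01, 0.045, 0, 0], [0, 0, 0, -0.134], [0, 0, 0, -0.134], [0, 0, 0, -0.134], [0, 0, 0, -0.134], [0, 0, 0, -0.134], [0, 0, 0, -0.134]]}}

```text
time: 9.65
position: [0.4555, 0.174, 0.1752]
tool_rot: [-0.0, -0.187, 0.982, -0.0]
ft_force: [-0.3, -0.3, -0.9]
grip_width: 0.001
grasp_force: 0.0
```

{"fn": "send_rows", "kwargs": {"series": [[0, 0, 0, -0.134], [0, 0, 0, -0.134], [0, 0, 0, -0.134], [0, 0, 0, -0.134], [0, 0, 0, 0]]}}

```text
time: 10.15
position: [0.4556, 0.1741, 0.1753]
tool_rot: [0.0, -0.439, 0.898, -0.0]
ft_force: [0.5, -0.4, 0.2]
grip_width: -0.002
grasp_force: 0.0
```

```bash
python3 ang.py; python3 - <<'E'
from h import *
s=snapshot("top");c=snapshot("scene")
cv2.imwrite("pics/m4.png",cv2.resize(np.hstack([s["frame"][150:350,160:380],c["frame"][110:310,230:450]]),None,fx=1.8,fy=1.8,interpolation=cv2.INTER_CUBIC))
E
```

```text
top g 337 r 0.064 deg from arrow 2.0
top b 333 r 0.059 deg from arrow -118.7
scene g 503 r 0.062 deg from arrow -1.3
scene b 576 r 0.064 deg from arrow -118.6
tcp r 0.2444 ang 15.4 [-0.     -0.4361  0.8999 -0.    ] [-0.8  0.1 -0.2] [0.4556 0.1743 0.1753]
```

View pics/m4.png

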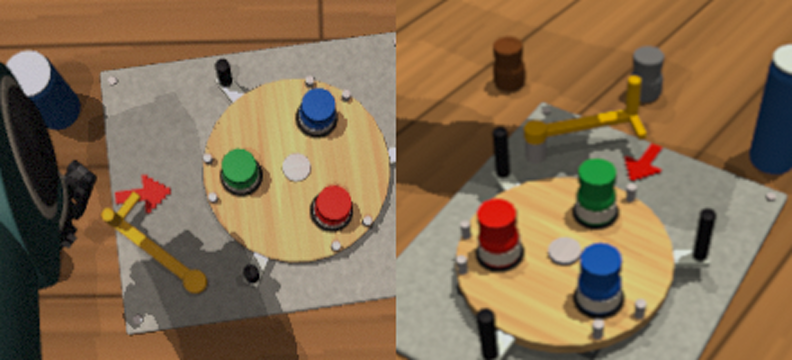

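Latch is free at crop-left (108,214), turntable still at the arrow. Descending and approaching.

{"fn": "send_rows", "kwargs": {"series": [[0, 0, 0.03, 0], [0, 0, 0.04, 0], [0, 0, 0.03, 0], [0, 0, 0.01, 0], [0, -0.006, 0, 0], [0, -0.006, 0, 0], [0, -0.004, 0, 0], [0, -0.003, 0, 0]]}}

```text
time: 11.15
position: [0.4715, 0.1631, 0.0664]
tool_rot: [0.001, -0.438, 0.899, -0.0]
ft_force: [-0.3, -0.4, 0.8]
grip_width: 0.002
grasp_force: 0.0
```

{"fn": "send_rows", "kwargs": {"series": [[-0.0009, -0.0043, 0, 0.04], [-0.0009, -0.0043, 0, 0.04], [-0.0009, -0.0043, 0, 0.04], [-0.0009, -0.0043, 0, 0.04], [-0.0009, -0.0043, 0, 0.04], [-0.0009, -0.0043, 0, 0.04], [-0.0009, -0.0043, 0, 0.04], [-0.0009, -0.0043, 0, 0.04]]}}

```text
time: 11.95
position: [0.4997, 0.1434, 0.0653]
tool_rot: [-0.0, -0.288, 0.958, -0.0]
ft_force: [-0.6, 0.4, 0.1]
grip_width: 0.0
grasp_force: 0.3
```

{"fn": "send_rows", "kwargs": {"series": [[-0.0009, -0.0043, 0, 0.04], [-0.0009, -0.0043, 0, 0.04], [-0.0009, -0.0043, 0, 0.04], [-0.0009, -0.0043, 0, 0.04], [-0.0009, -0.0043, 0, 0.04], [-0.0009, -0.0043, 0, 0.04], [0, 0, 0, 0]]}}

```text
time: 12.65
position: [0.5165, 0.1227, 0.0653]
tool_rot: [0.0, -0.171, 0.985, -0.0]
ft_force: [-0.5, 0.1, 0.7]
grip_width: -0.001
grasp_force: 0.0
```

```bash
python3 ang.py; python3 - <<'E'
from h import *
s=snapshot("top");c=snapshot("scene")
cv2.imwrite("pics/m5.png",cv2.resize(np.hstack([s["frame"][150:350,180:400],c["frame"][110:310,230:450]]),None,fx=1.8,fy=1.8,interpolation=cv2.INTER_CUBIC))
E
```

```text
top g 339 r 0.064 deg from arrow 2.0
top b 334 r 0.059 deg from arrow -118.8
scene g 520 r 0.063 deg from arrow -1.5
scene b 576 r 0.064 deg from arrow -118.6
tcp r 0.1781 ang 3.4 [-1.000e-04 -1.729e-01  9.849e-01 -1.000e-04] [-0.2 -0.3 -0.6] [0.5162 0.1233 0.0653]
```

View pics/m5.png

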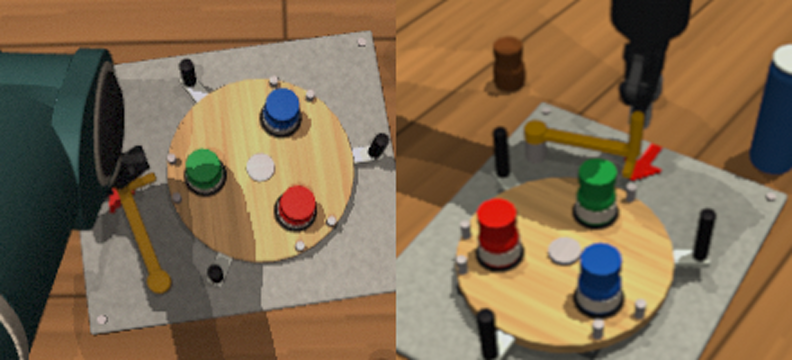

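Latch is swinging in, nose aimed between the pins. Continuing slowly to the stop.

{"fn": "send_rows", "kwargs": {"series": [[-0.0007, -0.0032, 0, 0.03], [-0.0007, -0.0032, 0, 0.03], [-0.0007, -0.0032, 0, 0.03], [-0.0007, -0.0032, 0, 0.03], [-0.0007, -0.0032, 0, 0.03], [-0.0005, -0.0022, 0, 0.02], [0, 0, 0, 0]]}}

```text
time: 13.55
position: [0.5252, 0.1066, 0.0653]
tool_rot: [0.0, -0.088, 0.996, -0.0]
ft_force: [-0.1, 0.5, 1.0]
grip_width: 0.001
grasp_force: 0.0
```

{"fn": "send_rows", "kwargs": {"series": [[-0.0005, -0.0022, 0, 0.02], [-0.0005, -0.0022, 0, 0.02], [0, -0.002, 0, 0], [0, -0.001, 0, 0], [0, 0, 0, 0]]}}

```text
time: 14.05
position: [0.5272, 0.0996, 0.0654]
tool_rot: [0.0, -0.069, 0.998, -0.0]
ft_force: [-0.1, -0.1, 0.1]
grip_width: -0.001
grasp_force: 0.0
```

{"fn": "send_rows", "kwargs": {"series": [[0, -0.0015, 0, 0], [0, -0.0015, 0, 0], [0, -0.001, 0, 0], [0, 0, 0, 0]]}}

```text
time: 14.45
position: [0.5276, 0.0968, 0.0653]
tool_rot: [-0.0, -0.069, 0.998, 0.001]
ft_force: [-1.0, 6.5, 0.5]
grip_width: 0.0
grasp_force: 3.2
```

{"fn": "send_rows", "kwargs": {"series": [[0, -0.001, 0, 0], [0, -0.001, 0, 0], [0, 0, 0, 0]]}}

```text
time: 14.75
position: [0.5276, 0.0965, 0.0653]
tool_rot: [-0.0, -0.07, 0.998, 0.001]
ft_force: [-2.3, 15.7, 2.1]
grip_width: -0.0
grasp_force: 7.9
```

Hard stop felt where expected (y ≈ 0.097). Backing off and raising.

{"fn": "send_rows", "kwargs": {"series": [[0, 0.004, 0, 0], [0, 0.01, 0, 0], [0, 0.02, 0, 0], [0, 0, -0.04, 0], [0, 0, -0.045, 0], [0, 0, -0.045, 0], [0, 0.045, 0, 0], [0, 0.045, 0, 0]]}}

```text
time: 15.55
position: [0.5114, 0.2178, 0.1969]
tool_rot: [0.001, -0.067, 0.998, 0.001]
ft_force: [0.9, 2.0, 0.1]
grip_width: -0.002
grasp_force: 0.0
```

{"fn": "send_rows", "kwargs": {"series": [[0, 0.045, 0, 0], [0, 0.045, 0, 0], [0, 0.045, 0, 0], [0, 0, 0, 0], [0, 0, 0, 0]]}}

```text
time: 16.05
position: [0.4919, 0.3514, 0.1949]
tool_rot: [-0.0, -0.069, 0.998, -0.0]
ft_force: [0.6, -0.6, 0.3]
grip_width: -0.002
grasp_force: 0.0
```

```bash
python3 ang.py; python3 - <<'E'
from h import *
s=snapshot("top");c=snapshot("scene")
cv2.imwrite("pics/m6.png",cv2.resize(np.hstack([s["frame"][150:350,180:400],c["frame"][110:310,230:450]]),None,fx=1.8,fy=1.8,interpolation=cv2.INTER_CUBIC))
X=[[.5327,.0751,.096]]; print("expected lp crop px",(proj(s,X)-[180,150])*1.8,(proj(c,X)-[230,110])*1.8+[396,0])
E
```

```text
top g 333 r 0.064 deg from arrow 1.8
top b 332 r 0.059 deg from arrow -118.5
scene g 492 r 0.062 deg from arrow -1.6
scene b 577 r 0.064 deg from arrow -118.7
tcp r 0.4053 ang 1.0 [ 1.000e-04 -6.800e-02  9.977e-01 -3.000e-04] [-0.3 -0.7  0.4] [0.4928 0.3496 0.1953]
expected lp crop px [[141.1883148  171.04237023]] [[627.23258629 131.21217677]]
```

View pics/m6.png

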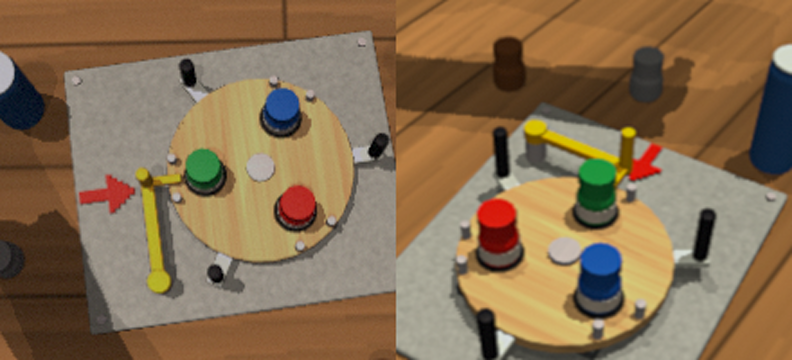

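The nose sits between the green jar's pins. The latch peg is at (143,175), within about 4 crop px of the fully-in prediction, and everything else is in place. Handing in.

```bash
python3 -c "
from rig import *
print(job_done())"
```

```text
the job is handed in; nothing more can be done
None
```

The green jar stands at the red arrow, within about 1°, and the latch is pushed to its stop with its nose between that place's pins; the job is handed in, with no verdict returned.

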